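Draw a formed buckle out of its die and shut the die

TASK

A freshly formed brass buckle frame sits sunk in the open forming die, its far bar caught under the red keeper. Draw it out from under the keeper, sliding it up the ramp until it rests flat and wholly on the run-out tongue, then take it from there and set it down flat in the green-lined tray, lowering it in, not dropping it. Last, shut the die's blue lid fully; never bear hard on the die or its lid, and leave the brush, jar and spoilt buckle where they are.

Things in the scene. Friction and masses are not known exactly. Their poses are not given: they have to be found in the camera images.
- die: Fixed steel forming die for belt buckles. Origin under its block, at table height; x points from the run-out tongue to the cavity (away from the robot, turned up to 0.3 rad), y left, z up. In this frame, mm: block x -20..100, y -55..55, top at z 38. All points but lid_tab are fixed to it. Polished: fingers must not bear on it or its lid with more than 80 N.
- cavity (a point): Centre of the open cavity's flat floor, at x 45, y 0, z 30 of the die: cavity x 9..81, y -32..32, 8 mm deep. A red keeper bar, x 71..100, z 38.5..44, overhangs the cavity's far end by 10 mm.
- ramp_top (a point): Middle of the ramp's top edge, at x -13, z 38 of the die. The straight ramp fills the cavity's width and climbs from the floor at x 9 to here; level from here on to the tongue.
- tongue (a point): Centre of the aluminium run-out tongue's top face, x -67.5, z 38 of the die: a bar x -115..-20, y -19..19, 8 mm thick, level with the block's top, on a narrower foot. Narrower than the buckle, which overhangs it by about 11 mm at both sides.
- buckle: Loose brass frame, about 0.1 kg, 64 (x) by 60 (y) mm, 6 thick, with a window 44 (x) by 40 (y) that the closed fingers (30 by 22) fit into; bars 10 wide. Origin: centre of its underside. Starts on the cavity floor, axes nearly along the die's, 2 below the block's top, 2 clear at each side, far bar 5 to 8 under the keeper: it cannot be lifted straight up.
- lid (a joint): Blue hinged lid of the die: 0 = shut (level over the cavity), growing to 1.9 as it opens. Starts at 1.6 to 1.85, standing at the die's left (+y) side. Its stiff friction hinge stays wherever it is left; moving it takes about 2 to 5 N near the free edge. Push it down to its stop.
- hinge (a point): Middle of the lid's hinge line, x 40, y 60, z 46 mm of the die; the line runs along the die's x. Lid plate: 120 mm along the hinge, 115 from hinge to free edge, 7 thick; the hinge line is its lower edge. Shut, it reaches to the die's -y side, its upper face 53 above the table.
- lid_tab (a point): Centre of the brass tab, 40 mm wide, at the middle of the lid's free edge, 122 mm from the hinge line; it sticks out 15 mm beyond the plate.
- green_tray: Fixed wooden tray with a green liner, 160 (x) by 150 (y), 25 high, walls 5, inner floor 5 above the table; origin under its centre. Empty; it stands left or right of the die.
- red_tray: Fixed wooden scrap tray with a red liner, same size, at the other side; holds one spoilt buckle. Not a place for the good one.
- glue_brush: glue brush lying at the right; leave where it is. Origin at its underside or grip.
- dye_jar: amber jar, 56 mm across, 75 mm tall, far left; leave where it is. Origin at its underside or grip.
- scrap_buckle: a spoilt brass buckle frame, same size as the good one, lying in the red-lined tray; leave where it is. Origin at its underside or grip.
Mind the look-alikes: they are no part of the job. Leave any grey look-alike of the buckle alone.

How it is judged:
By the outcome, as a careful person would: the job done as asked, in the order asked, and still so for the second after the job is handed in, with the robot touching nothing.
It also fails if it takes over 72 s, if anything falls off the work surface, if the arm or the gripper's body presses on something with over 40 N, if the wrist force passes 120 N, or if a joint passes its speed limit or range.

ROBOT

A 6-joint arm with a two-finger parallel gripper is mounted at the origin on the work surface. World frame = base frame: x ahead of the robot, y to its left, z up, the work surface at z = 0. Lengths are in m, angles in rad, forces in N, time in s.
With the tool pointing down it reaches from about 0.3 to 0.775 m from the base axis. Payload 14.6 kg.
Tool frame: the origin (TCP) lies at the very end of the fingers, on their centre line; the grasp point (between the pads) lies 19 mm behind it; z points along the fingers, y is the line along which they close (so a half turn about z gives the same grasp; the last joint's range is limited). The gripper opens to 94 mm and grips with 3 to 60 N. Pads are 16 mm wide; open, the fingers measure 119 mm over their backs; the gripper's body (75 mm by 177 mm) begins 78 mm behind the grasp point.
Start: joints at [1.094, 0.3, 1.521, -0, 1.321, -0.067], TCP at [0.219, 0.504, 0.205] pointing down, gripper open.
Joint ranges: [-3.03, 3.03], [-0.79, 2.21], [0.23, 2.52], [-1.04, 4.18], [0, 3.07], [-2.55, 2.55]. Speed limits (rad/s): [2.22, 2.22, 2.57, 3.14, 3.14, 3.14].

INTERFACE

Orientations are given as [roll, pitch, yaw] about the fixed x, y, z axes, in that order (R = Rz(yaw) Ry(pitch) Rx(roll)).
In Python, from station import ctrl gives the robot as it stands. The module is installed in compiled form; this text tells all that it offers.
- The arm moves only by the tool step_arm, never from a script. Its argument "deltas" is a list of rows, each an object with "dp": the shift along the tool's x, y, z scaled (see below), a list of three; "twist": the turn about the tool's z scaled (see below). In form: [{"dp": [tx, ty, tz], "twist": twist}, ...]. A call has 1 to 12 rows; each row shifts and turns the commanded pose from where the row before left it, along the tool's axes as they then stand; what a row does not reach is not made up. The controller multiplies each number of a shift by 0.04 m and each number of a turn by 4 degrees. A row lasts 1/10 s, in which the tool goes at most 50 mm and 8.59 degrees, less where a joint would pass 70% of its speed; a pose out of reach is approached as far as the arm can. A call with a number of a shift or a turn outside -1 to 1 is refused whole. A call with a gripper value outside its range is refused whole. "gripper" is the opening, from -1 (shut) to 1 (fully open), set as the call begins (left out, the last holds). The fingers move at their own pace and stop on an object; "squeeze" is the grip in N (left out, the last holds). Time passes only in rows, so rows that do not move let the fingers close. It gives the time, the measured TCP pose, the force, the opening and the grip force at its end, in the units of the state.
- ctrl.get_obs(): the state, without advancing time (a new reading comes with each control period).
- ctrl.camera(name): name is "side" or "top" or "wrist"; returns (picture, depth): 384x512x3 uint8, red, green, blue; 384x512 float32, m along the optical axis (not along the pixel's ray), 0 where there is no reading.
- ctrl.get_calibration(name): a dict with "fx", "fy", "cx", "cy" (pixels), "world_to_cam" (4x4, takes a point from world to camera coordinates); the wrist camera has in their place "hand_eye" (4x4, takes a point from camera to tool coordinates, whose origin is the TCP and whose axes are the flange's). Camera axes: x right, y down, z forward; pixel columns grow to the right and rows downward; lengths in m; the calibration is good to about 2 mm. A picture is of the moment at which its call begins: read the wrist's pose just before it. get_calibration takes no time and is no camera call.
- ctrl.hand_in(): hands the job in; it is judged then, once.
Trained networks look in the newest picture that a camera, given by its name, has taken for a name from the list of things; names that differ only in an ending like _2 or _b are one class to them, and where a whole thing is asked for, a point or a joint stands for the part that bears it (a point fixed in the world has none). Each returns a list of dicts, best first, with "conf" (0 to 1); they miss things now and then, are a little off and sometimes report something else, mostly with a low value. They report only what shows in the picture. A call takes as long as a camera call. They do not tell look-alikes from the thing itself.
- ctrl.spot_in(camera, label): "rect" ([left, top, right, bottom] as shares, 0 to 1, of the picture: columns of its width, rows of its height, round what is visible of it).
- ctrl.cut_out(camera, label): "pixels" (384x512 bool, what is visible of it) and "rect" ([left, top, right, bottom] as shares, 0 to 1, of the picture: columns of its width, rows of its height, round what is visible of it).
The state is a dict: "time_s": time; "qpos": joint angles; "joint_vel": joint speeds; "tau": joint torques, N m; "ee_pos": TCP position; "eef_rot": TCP orientation; "force": force on the tool from outside, world axes, zero at the start; "moment": the same for the moment, N m; "grip_width": finger opening in m; "grip_force": force on a finger pad.
Only numpy, scipy, OpenCV 4.12 (cv2) and the standard library are available. Lean on these libraries where they do the work, as an engineer would, in place of code of your own. Each camera call takes 0.05 s, during which the arm holds its last target. There are 200 camera calls.

## Working session

There is one attempt and no reset: what is moved stays moved. The work goes in short steps, Python scripts to look and compute and a tool call to move; the robot and the scene stay as the last step left them, time stands still between calls to the robot, and variables do not carry over. Pictures are saved under pics/ and viewed, at most 10 in all, crops included, and the job is handed in when it is done.

Besides the shell and the picture viewer there is one more tool, called after "Call:" in YAML: its name, and indented under it one key for each argument. step_arm: Moves the arm, as the interface text tells. Its arguments: {"type":"object","properties":{"deltas":{"type":"array"},"gripper":{"type":"number"},"squeeze":{"type":"number"}},"required":["deltas"]}

```bash
mkdir -p pics
cat > h.py <<'E'
import numpy as np, cv2
from scipy.spatial.transform import Rotation as R
from station import ctrl
def cloud(name):
    o=ctrl.get_obs(); im,d=ctrl.camera(name); c=ctrl.get_calibration(name)
    v,u=np.mgrid[0:384,0:512]
    P=np.stack([(u-c['cx'])/c['fx']*d,(v-c['cy'])/c['fy']*d,d],-1)
    if name=='wrist':
        T=np.eye(4);T[:3,:3]=R.from_euler('xyz',o['eef_rot']).as_matrix();T[:3,3]=o['ee_pos'];T=T@np.array(c['hand_eye'])
    else: T=np.linalg.inv(np.array(c['world_to_cam']))
    W=P@T[:3,:3].T+T[:3,3]; W[d<=0]=np.nan
    return im,W
def save(n,im,s=1): cv2.imwrite('pics/'+n,cv2.resize(im[...,::-1],None,fx=s,fy=s))
E
python3 - <<'E'
from h import *
ims=[]
for n in ['top','side']:
    im,W=cloud(n); ims.append(im)
    for l in ['buckle','die','tongue','lid','lid_tab','green_tray','red_tray','scrap_buckle','glue_brush','dye_jar']:
        for r in ctrl.cut_out(n,l)[:3]:
            m=r['pixels']; p=W[m]; p=p[~np.isnan(p[:,0])]
            if len(p): print(n,l,round(r['conf'],2),np.round(np.array(r['rect'])*[512,384,512,384]),np.round(np.median(p,0),3),np.round(np.percentile(p,[3,97],axis=0),3).tolist())
save('a.png',np.vstack(ims)[:, :],0.78)
save('top.png',ims[0],1.5)
o=ctrl.get_obs(); print(o['ee_pos'],o['eef_rot'],o['time_s'])
E
```

```text
top buckle 0.71 [259. 213. 284. 240.] [ 0.447 -0.098  0.006] [[0.417, -0.128, -0.0], [0.479, -0.069, 0.01]]
top buckle 0.64 [176. 224. 205. 248.] [0.417 0.134 0.005] [[0.388, 0.096, -0.003], [0.454, 0.165, 0.01]]
top buckle 0.63 [228. 150. 246. 175.] [0.621 0.003 0.035] [[0.603, -0.031, 0.029], [0.656, 0.029, 0.04]]
top die 0.89 [200. 127. 257. 214.] [0.62  0.019 0.039] [[0.495, -0.053, 0.023], [0.689, 0.073, 0.162]]
top die 0.63 [204. 128. 216. 179.] [0.634 0.066 0.126] [[0.581, 0.055, 0.057], [0.691, 0.077, 0.175]]
top tongue 0.39 [200. 128. 257. 216.] [0.62  0.019 0.038] [[0.491, -0.052, 0.002], [0.689, 0.074, 0.161]]
top lid 0.59 [201. 129. 216. 178.] [0.634 0.065 0.125] [[0.581, 0.054, 0.054], [0.69, 0.077, 0.175]]
top green_tray 0.92 [105. 162. 166. 225.] [0.55  0.286 0.006] [[0.474, 0.21, 0.001], [0.625, 0.357, 0.026]]
top red_tray 0.67 [300. 161. 362. 224.] [ 0.537 -0.277  0.006] [[0.46, -0.349, 0.001], [0.616, -0.202, 0.026]]
top scrap_buckle 0.52 [321. 177. 344. 202.] [ 0.546 -0.28   0.011] [[0.515, -0.309, 0.006], [0.576, -0.25, 0.016]]
top glue_brush 0.81 [386. 190. 425. 
[... 1515 characters left out ...]
] [[0.452, -0.355, 0.004], [0.616, -0.195, 0.029]]
side green_tray 0.28 [179. 193. 266. 238.] [0.601 0.055 0.042] [[0.49, -0.051, 0.006], [0.686, 0.077, 0.164]]
side red_tray 0.73 [244. 146. 306. 190.] [ 0.532 -0.279  0.01 ] [[0.454, -0.355, 0.004], [0.613, -0.195, 0.029]]
side scrap_buckle 0.56 [264. 165. 285. 175.] [ 0.553 -0.294  0.013] [[0.513, -0.311, 0.008], [0.57, -0.254, 0.017]]
side glue_brush 0.88 [290. 133. 347. 145.] [ 0.457 -0.476  0.019] [[0.358, -0.526, 0.005], [0.524, -0.437, 0.025]]
side dye_jar 0.63 [131. 247. 159. 278.] [0.705 0.241 0.056] [[0.687, 0.209, 0.007], [0.734, 0.257, 0.078]]
[0.21912833 0.50446233 0.20544771] [ 3.14156566e+00 -4.55847915e-06  2.73178677e+00] 1.1
```

View pics/top.png

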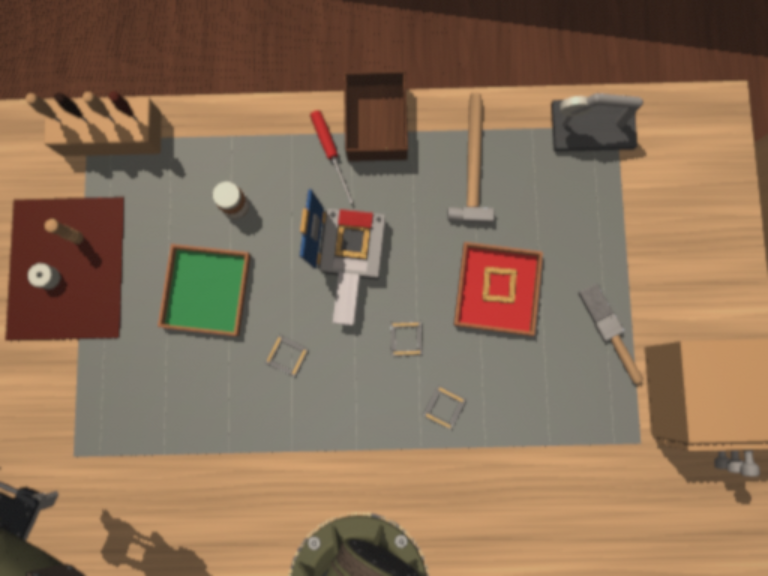

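View pics/a.png

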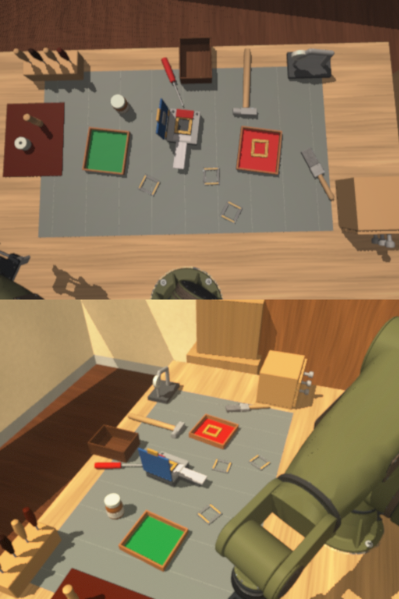

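Top view (1.5× pixels): the good buckle lies in the die at (352,240), with the keeper at (355,218), the lid standing at (312,230) and the tongue at (345,300). The green tray is at (205,290). Leave alone the spoilt buckle in the red tray (500,285) and the part-grey frames at (287,356), (406,339) and (445,408). Only the frame in the cavity fits the description. I'll move over it for a close wrist view.

```bash
cat >> h.py <<'E'
def plan(goal,yaw,n=None,step=0.038):
    "rows (scaled) from the measured pose to world goal with yaw, tool down"
    o=ctrl.get_obs(); p=np.array(o['ee_pos']); y0=o['eef_rot'][2]
    dy=(yaw-y0+np.pi)%(2*np.pi)-np.pi; d=np.array(goal)-p
    n=n or int(max(np.ceil(np.linalg.norm(d)/step),np.ceil(abs(dy)/np.radians(4)),1))
    tw=-np.degrees(dy)/n/4
    print('n',n,'from',np.round(p,4),round(y0,4))
    for k in range(n):
        y=y0+dy*k/n; c,s=np.cos(y),np.sin(y); v=d/n/0.04
        t=[c*v[0]+s*v[1], s*v[0]-c*v[1], -v[2]]
        print('{"dp":[%.3f,%.3f,%.3f],"twist":%.3f},'%(*t,tw))
        if abs(dy)<1e-3: print('x',n); break
E
python3 - <<'E'
from h import *
print(np.round(ctrl.get_calibration('wrist')['hand_eye'],3))
plan([0.50,0.01,0.32],1.57,n=18)
E
```

```text
[[ 0.    -0.972 -0.236  0.069]
 [ 1.     0.    -0.    -0.001]
 [ 0.    -0.236  0.972 -0.179]
 [ 0.     0.     0.     1.   ]]
n 18 from [0.2191 0.5045 0.2054] 2.7318
{"dp":[-0.631,-0.474,-0.159],"twist":0.925},
{"dp":[-0.661,-0.433,-0.159],"twist":0.925},
{"dp":[-0.687,-0.389,-0.159],"twist":0.925},
{"dp":[-0.711,-0.344,-0.159],"twist":0.925},
{"dp":[-0.732,-0.298,-0.159],"twist":0.925},
{"dp":[-0.749,-0.250,-0.159],"twist":0.925},
{"dp":[-0.764,-0.201,-0.159],"twist":0.925},
{"dp":[-0.775,-0.151,-0.159],"twist":0.925},
{"dp":[-0.783,-0.101,-0.159],"twist":0.925},
{"dp":[-0.788,-0.050,-0.159],"twist":0.925},
{"dp":[-0.790,0.001,-0.159],"twist":0.925},
{"dp":[-0.788,0.052,-0.159],"twist":0.925},
{"dp":[-0.783,0.102,-0.159],"twist":0.925},
{"dp":[-0.775,0.153,-0.159],"twist":0.925},
{"dp":[-0.763,0.202,-0.159],"twist":0.925},
{"dp":[-0.749,0.251,-0.159],"twist":0.925},
{"dp":[-0.731,0.299,-0.159],"twist":0.925},
{"dp":[-0.710,0.346,-0.159],"twist":0.925},
```

Call:
step_arm:
  deltas:
    - {"dp":[-0.63,-0.47,-0.16],"twist":0.925}
    - {"dp":[-0.66,-0.43,-0.16],"twist":0.925}
    - {"dp":[-0.69,-0.39,-0.16],"twist":0.925}
    - {"dp":[-0.71,-0.34,-0.16],"twist":0.925}
    - {"dp":[-0.73,-0.3,-0.16],"twist":0.925}
    - {"dp":[-0.75,-0.25,-0.16],"twist":0.925}
    - {"dp":[-0.76,-0.2,-0.16],"twist":0.925}
    - {"dp":[-0.78,-0.15,-0.16],"twist":0.925}
    - {"dp":[-0.78,-0.1,-0.16],"twist":0.925}
    - {"dp":[-0.79,-0.05,-0.16],"twist":0.925}
    - {"dp":[-0.79,0,-0.16],"twist":0.925}
    - {"dp":[-0.79,0.05,-0.16],"twist":0.925}

```text
time_s: 2.3
ee_pos: [0.4069, 0.1738, 0.2827]
eef_rot: [3.141, -0.0, 1.954]
force: [-0.3, 0.2, 0.1]
grip_width: 0.0938
grip_force: 0.0
```

Call:
step_arm:
  deltas:
    - {"dp":[-0.78,0.1,-0.16],"twist":0.925}
    - {"dp":[-0.78,0.15,-0.16],"twist":0.925}
    - {"dp":[-0.76,0.2,-0.16],"twist":0.925}
    - {"dp":[-0.75,0.25,-0.16],"twist":0.925}
    - {"dp":[-0.73,0.3,-0.16],"twist":0.925}
    - {"dp":[-0.71,0.35,-0.16],"twist":0.925}
    - {"dp":[-0.4,0.4,0],"twist":0}
    - {"dp":[0,0,0],"twist":0}
    - {"dp":[0,0,0],"twist":0}
  gripper: -1

```text
time_s: 3.2
ee_pos: [0.5156, -0.0058, 0.3203]
eef_rot: [-3.141, -0.0, 1.569]
force: [-0.8, 0.8, 0.5]
grip_width: 0.0255
grip_force: 0.0
```

Run:
```python
from h import *
o=ctrl.get_obs(); print(o['time_s'],np.round(o['ee_pos'],4),np.round(o['eef_rot'],4),o['grip_width'])
im,W=cloud('wrist'); save('w1.png',im,1.5); np.savez('w1.npz',im=im,W=W)
for l in ['buckle','die','lid','tongue']:
    for r in ctrl.cut_out('wrist',l)[:3]:
        m=r['pixels']; p=W[m]; p=p[~np.isnan(p[:,0])]
        print(l,round(r['conf'],2),np.round(np.array(r['rect'])*[512,384,512,384]),np.round(np.median(p,0),3),np.round(np.percentile(p,[3,97],axis=0),3).tolist())
```

```text
3.2 [ 0.5156 -0.0058  0.3203] [-3.1409e+00 -2.0000e-04  1.5691e+00] 0.025523540234223575
buckle 0.9 [307. 140. 348. 181.] [0.624 0.004 0.035] [[0.599, -0.029, 0.032], [0.659, 0.03, 0.037]]
buckle 0.89 [127. 229. 169. 247.] [ 0.317 -0.144  0.006] [[0.286, -0.159, 0.003], [0.351, -0.129, 0.008]]
buckle 0.74 [199. 196. 238. 228.] [ 0.427 -0.077  0.006] [[0.414, -0.123, 0.001], [0.474, -0.068, 0.007]]
die 0.77 [231.  98. 415. 200.] [0.617 0.021 0.038] [[0.49, -0.05, 0.028], [0.686, 0.076, 0.173]]
lid 0.96 [301. 103. 413. 127.] [0.631 0.068 0.146] [[0.578, 0.057, 0.058], [0.69, 0.079, 0.175]]
tongue 0.75 [230. 100. 413. 197.] [0.616 0.021 0.038] [[0.488, -0.05, 0.029], [0.685, 0.076, 0.173]]
```

View pics/w1.png

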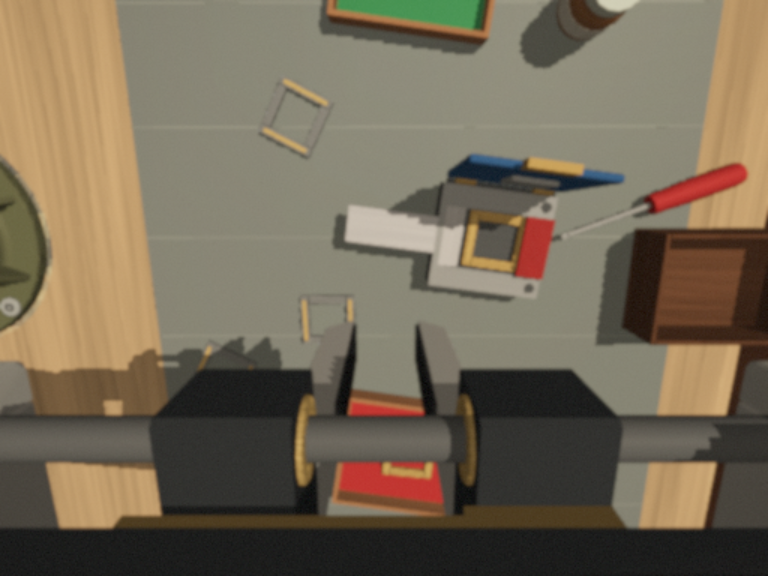

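```bash
cat > fit.py <<'E'
from h import *
from scipy.optimize import minimize
def model(x,y):
    z=np.zeros_like(x)
    z[(x>-115)&(x<-20)&(abs(y)<19)]=38
    b=(x>-20)&(x<100)&(abs(y)<55); z[b]=38
    c=(x>9)&(x<81)&(abs(y)<32); z[c]=33
    r=(x>-13)&(x<=9)&(abs(y)<32); z[r]=38-8*(x[r]+13)/22
    z[(x>71)&(x<100)&(abs(y)<32)]=44
    return z
def fitdie(W,seed=(0.58,0.003,-0.07)):
    p=W.reshape(-1,3); p=p[~np.isnan(p[:,0])]
    p=p[(np.hypot(p[:,0]-.58,p[:,1])<.2)&(p[:,2]<.05)]
    def cost(s):
        c,sn=np.cos(s[2]),np.sin(s[2]); dx,dy=p[:,0]-s[0],p[:,1]-s[1]
        x=(c*dx+sn*dy)*1e3; y=(-sn*dx+c*dy)*1e3
        m=(x>-160)&(x<140)&(y>-100)&(y<50)
        return np.minimum(abs(p[m,2]*1e3-model(x[m],y[m])),6).sum()/1000+ (~m).sum()*2.0/1000
    best=None
    for a in np.linspace(-.3,.3,13):
        for dx in (-.02,0,.02):
            for dy in (-.015,0,.015):
                q=(seed[0]+dx,seed[1]+dy,a); v=cost(q)
                if best is None or v<best[0]: best=(v,q)
    q=best[1]
    for s in (1,.3,.1):
        sim=np.array([q]+[np.array(q)+s*np.array(e) for e in ([.01,0,0],[0,.01,0],[0,0,.1])])
        r=minimize(cost,q,method='Nelder-Mead',options=dict(initial_simplex=sim,xatol=1e-5,fatol=1e-5)); q=r.x
    return q,r.fun
def buck(name,W,near):
    for r in ctrl.cut_out(name,'buckle'):
        p=W[r['pixels']]; p=p[~np.isnan(p[:,0])]
        if np.hypot(*(np.median(p,0)-near)[:2])<.03:
            (cx,cy),(w,h),a=cv2.minAreaRect((p[:,:2]*1e3).astype(np.float32)); print(name,'buckle rect',cx,cy,w,h,a,np.median(p[:,2]))
E
python3 - <<'E'
from fit import *
d=np.load('w1.npz'); print(fitdie(d['W'])); buck('wrist',d['W'],np.array([.625,.003,.035]))
for n in ('top','side'):
    im,W=cloud(n); print(n,fitdie(W)); buck(n,W,np.array([.625,.003,.035]))
    for l in ('green_tray',):
        r=ctrl.cut_out(n,l)[0]; p=W[r['pixels']]; p=p[p[:,2]>.018]; print(l,cv2.minAreaRect((p[:,:2]*1e3).astype(np.float32)))
E
```

```text
(array([ 0.58727599,  0.00462021, -0.13384977]), np.float64(64.5845373605984))
wrist buckle rect 629.150390625 0.028106689453125 60.24622344970703 59.18705749511719 82.31542205810547 0.03545102105153164
top (array([ 0.57287809,  0.02856327, -0.19421296]), np.float64(12.654360906713855))
green_tray ((549.9885864257812, 283.6330261230469), (152.3206024169922, 160.66683959960938), 82.34284973144531)
side (array([ 0.58572432,  0.00197971, -0.13422337]), np.float64(22.9671157887366))
green_tray ((545.7662963867188, 283.14111328125), (152.67283630371094, 162.71343994140625), 82.29601287841797)
```

Run:
```python
from h import *
plan([0.6318,-0.0024,0.085],1.437,n=8)
```

```text
n 8 from [ 0.5158 -0.0058  0.3207] 1.5695
{"dp":[0.011,0.363,0.736],"twist":0.237},
{"dp":[0.017,0.362,0.736],"twist":0.237},
{"dp":[0.023,0.362,0.736],"twist":0.237},
{"dp":[0.029,0.362,0.736],"twist":0.237},
{"dp":[0.035,0.361,0.736],"twist":0.237},
{"dp":[0.041,0.360,0.736],"twist":0.237},
{"dp":[0.047,0.360,0.736],"twist":0.237},
{"dp":[0.053,0.359,0.736],"twist":0.237},
```

Call:
step_arm:
  deltas:
    - {"dp":[0.01,0.36,0.74],"twist":0.237}
    - {"dp":[0.02,0.36,0.74],"twist":0.237}
    - {"dp":[0.02,0.36,0.74],"twist":0.237}
    - {"dp":[0.03,0.36,0.74],"twist":0.237}
    - {"dp":[0.03,0.36,0.74],"twist":0.237}
    - {"dp":[0.04,0.36,0.74],"twist":0.237}
    - {"dp":[0.05,0.36,0.74],"twist":0.237}
    - {"dp":[0.05,0.36,0.74],"twist":0.237}
    - {"dp":[0,0,0],"twist":0}
    - {"dp":[0,0,0],"twist":0}

```text
time_s: 4.8
ee_pos: [0.6312, -0.0027, 0.0843]
eef_rot: [-3.141, 0.0, 1.438]
force: [-0.3, -0.0, 0.6]
grip_width: 0.0004
grip_force: 0.0
```

Run:
```python
from fit import *
o=ctrl.get_obs(); print(o['time_s'],np.round(o['ee_pos'],4),np.round(o['eef_rot'],4),o['grip_width'],o['force'])
im,W=cloud('wrist'); save('w2.png',im,1.2); np.savez('w2.npz',im=im,W=W)
print(fitdie(W,(0.587,.0046,0))); buck('wrist',W,np.array([.63,0,.035]))
```

```text
4.8 [ 0.6312 -0.0027  0.0843] [-3.141   0.      1.4375] 0.0004417876612219871 [-0.27063222 -0.03528394  0.60630033]
(array([ 0.58753262,  0.00485088, -0.13283431]), np.float64(147.99696606909623))
wrist buckle rect 629.4934692382812 0.19081497192382812 63.32954788208008 59.308170318603516 81.14190673828125 0.03555304380029137
```

View pics/w2.png

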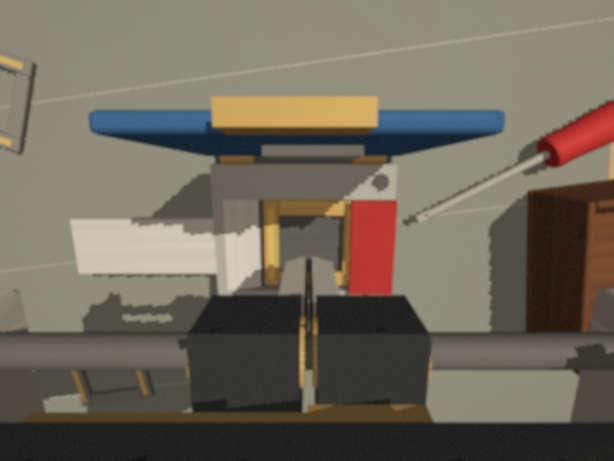

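The close view confirms it: fingertips at (308,260) over the buckle window (275–345, 215–285), with the keeper at (372,245) and the tongue to the left. Both fits agree: die at (0.5874, 0.0047), yaw −0.133. I'll insert the closed fingers.

Call:
step_arm:
  deltas:
    - {"dp":[0,0,0.4],"twist":0}
    - {"dp":[0,0,0.4],"twist":0}
    - {"dp":[0,0,0.3],"twist":0}
    - {"dp":[0,0,0.19],"twist":0}
    - {"dp":[0,0,0],"twist":0}
    - {"dp":[0,-0.15,0],"twist":0}
    - {"dp":[0,-0.15,0],"twist":0}
    - {"dp":[0,0,0],"twist":0}

```text
time_s: 5.7
ee_pos: [0.6189, -0.001, 0.0323]
eef_rot: [-3.141, 0.0, 1.437]
force: [0.5, -0.4, 0.2]
grip_width: 0.0007
grip_force: 0.0
```

Call:
step_arm:
  deltas:
    - {"dp":[0,-0.1,0],"twist":0}
    - {"dp":[0,-0.1,-0.02],"twist":0}
    - {"dp":[0,-0.1,-0.033],"twist":0}
    - {"dp":[0,-0.1,-0.033],"twist":0}
    - {"dp":[0,-0.1,-0.033],"twist":0}
    - {"dp":[0,-0.1,-0.033],"twist":0}
    - {"dp":[0,0,0],"twist":0}

```text
time_s: 6.4
ee_pos: [0.5954, 0.0022, 0.0385]
eef_rot: [-3.141, 0.0, 1.437]
force: [-0.8, 0.5, -0.3]
grip_width: 0.0003
grip_force: 0.0
```

Run:
```python
from fit import *
im,W=cloud('wrist'); save('w3.png',im,1.2)
buck('wrist',W,np.array([.6,0,.037]))
```

```text
(no output)
```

View pics/w3.png

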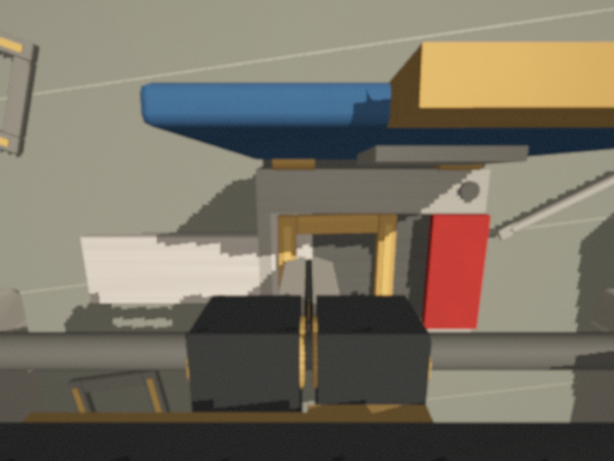

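The buckle's far bar at (387,270) is now clear of the keeper (from 430) and rides on the fingers. I'll keep pulling up and onto the tongue.

Call:
step_arm:
  deltas:
    - {"dp":[0,-0.1,-0.033],"twist":0}
    - {"dp":[0,-0.1,-0.02],"twist":0}
    - {"dp":[0,-0.15,0],"twist":0}
    - {"dp":[0,-0.15,0],"twist":0}
    - {"dp":[0,-0.15,0],"twist":0}
    - {"dp":[0,-0.15,0],"twist":0}
    - {"dp":[0,-0.15,0],"twist":0}
    - {"dp":[0,-0.15,0],"twist":0}
    - {"dp":[0,-0.15,0],"twist":0}
    - {"dp":[0,-0.15,0],"twist":0}
    - {"dp":[0,-0.15,0],"twist":0}
    - {"dp":[0,-0.15,0],"twist":0}

```text
time_s: 7.7
ee_pos: [0.5284, 0.0112, 0.041]
eef_rot: [3.14, -0.0, 1.437]
force: [3.4, -0.3, 5.7]
grip_width: 0.0003
grip_force: 3.4
```

Run:
```python
from fit import *
o=ctrl.get_obs(); print(o['force'],o['ee_pos'])
for n in ('wrist','top'):
    im,W=cloud(n); buck(n,W,np.array([.54,0.01,.04])); save('w4%s.png'%n,im,1.2)
```

```text
[ 3.37546701 -0.30472167  5.74311245] [0.52839135 0.01117026 0.04101059]
wrist buckle rect 546.9567260742188 20.210865020751953 44.42219161987305 67.4501953125 78.46407318115234 0.04357022688915663
```

View pics/w4wrist.png

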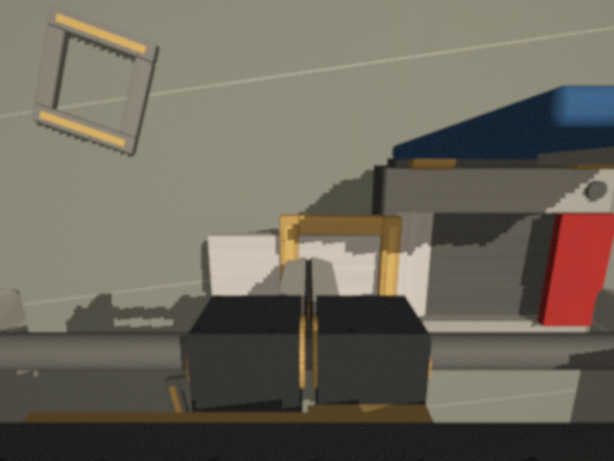

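The buckle is now on the tongue (window at 295–385, 235–290). A small upward force showed, so I'll let it settle and read it again.

Call:
step_arm:
  deltas:
    - {"dp":[0,0,0],"twist":0}
    - {"dp":[0,0,0],"twist":0}

```text
time_s: 8.1
ee_pos: [0.528, 0.0112, 0.0407]
eef_rot: [-3.142, -0.0, 1.437]
force: [1.8, 1.2, 5.8]
grip_width: 0.0005
grip_force: 2.4
```

Call:
step_arm:
  deltas:
    - {"dp":[0,-0.1,0],"twist":0}
    - {"dp":[0,-0.1,0],"twist":0}
    - {"dp":[0,-0.1,0],"twist":0}

```text
time_s: 8.4
ee_pos: [0.5163, 0.0128, 0.0408]
eef_rot: [3.141, -0.0, 1.437]
force: [3.3, 0.4, 4.9]
grip_width: 0.0007
grip_force: 3.0
```

Run:
```python
from fit import *
im,W=cloud('wrist')
for r in ctrl.cut_out('wrist','buckle'):
    p=W[r['pixels']]; p=p[~np.isnan(p[:,0])]; d=p-[.5874,.0047,0]
    x=(.9912*d[:,0]-.1324*d[:,1])*1e3; y=(.1324*d[:,0]+.9912*d[:,1])*1e3
    print(round(r['conf'],2),np.round(np.percentile(x,[2,50,98])),np.round(np.percentile(y,[2,50,98])))
    if abs(np.median(y))<40:
        for a in range(-120,0,6):
            m=(x>=a)&(x<a+6)&(p[:,2]>.036)
            if m.sum()>3: print(a,m.sum(),np.round(np.median(p[m,2])*1e3,1),np.round(y[m].max(),1))
```

```text
0.78 [-87. -47. -25.] [-11.  22.  31.]
-90 255 43.6 31.3
-84 369 43.8 31.2
-78 165 43.2 31.2
-72 167 43.3 31.0
-66 160 43.5 30.9
-60 156 43.5 32.4
-54 167 43.4 30.7
-48 162 43.5 30.7
-42 162 43.4 30.5
-36 564 43.4 30.7
-30 586 43.9 30.5
-24 5 42.7 29.7
0.74 [-217. -184. -149.] [ 66. 104. 136.]
```

Buckle flat at z 43.5, spanning x −89 to −25. I'll pull it 16 mm further to centre it, back off, and lift clear.

Call:
step_arm:
  deltas:
    - {"dp":[0,-0.1,0],"twist":0}
    - {"dp":[0,-0.1,0],"twist":0}
    - {"dp":[0,-0.1,0],"twist":0}
    - {"dp":[0,-0.09,0],"twist":0}
    - {"dp":[0,0,0],"twist":0}
    - {"dp":[0,0.2,0],"twist":0}
    - {"dp":[0,0,0],"twist":0}
    - {"dp":[0,0,-0.3],"twist":0}
    - {"dp":[0,0,-0.6],"twist":0}
    - {"dp":[0,0,-1],"twist":0}
    - {"dp":[0,0,-1],"twist":0}
    - {"dp":[0,0,-0.2],"twist":0}

```text
time_s: 9.7
ee_pos: [0.5102, 0.0137, 0.1693]
eef_rot: [3.135, -0.001, 1.437]
force: [-0.0, 0.6, -1.0]
grip_width: 0.0003
grip_force: 0.0
```

Run:
```python
from fit import *
print(ctrl.get_obs()['ee_pos'],ctrl.get_obs()['force'])
for n in ('wrist','top'):
  im,W=cloud(n); save('w5%s.png'%n,im,1.2)
  for r in ctrl.cut_out(n,'buckle'):
    p=W[r['pixels']]; p=p[~np.isnan(p[:,0])]; d=p-[.5874,.0047,0]
    x=(.9912*d[:,0]-.1324*d[:,1])*1e3; y=(.1324*d[:,0]+.9912*d[:,1])*1e3
    m=p[:,2]>.037
    if m.sum()>50: print(n,round(r['conf'],2),np.round(np.percentile(x[m],[1,50,99])),np.round(np.percentile(y[m],[1,50,99])),np.median(p[m,2]),cv2.minAreaRect(np.c_[x[m],y[m]].astype(np.float32)))
```

```text
[0.51020006 0.01373479 0.16932816] [-0.00548941  0.62323719 -1.04698767]
wrist 0.7 [-104.  -73.  -41.] [-28.   3.  31.] 0.04362831143919074 ((-72.08964538574219, 0.8361015319824219), (60.08449935913086, 64.76301574707031), 88.52200317382812)
```

View pics/w5wrist.png

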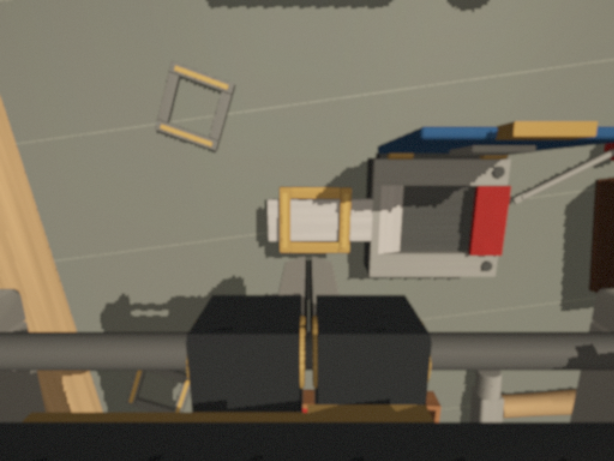

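The buckle lies flat, centred on the tongue at (315,220), at die (−72, +0.8). I'll open the gripper and turn it 90° to grasp the overhanging sides.

Call:
step_arm:
  deltas:
    - {"dp":[0,0,0],"twist":-1}
    - {"dp":[0,0,0],"twist":-1}
    - {"dp":[0,0,0],"twist":-1}
    - {"dp":[0,0,0],"twist":-1}
    - {"dp":[0,0,0],"twist":-1}
    - {"dp":[0,0,0],"twist":-1}
    - {"dp":[0,0,0],"twist":-1}
    - {"dp":[0,0,0],"twist":-1}
    - {"dp":[0,0,0],"twist":-1}
    - {"dp":[0,0,0],"twist":-1}
    - {"dp":[0,0,0],"twist":-1}
    - {"dp":[0,0,0],"twist":-1}
  gripper: 1

```text
time_s: 11.1
ee_pos: [0.5082, 0.0138, 0.1626]
eef_rot: [-3.139, -0.002, 2.278]
force: [0.0, 0.1, -0.5]
grip_width: 0.0925
grip_force: 0.0
```

Call:
step_arm:
  deltas:
    - {"dp":[0,0,0],"twist":-1}
    - {"dp":[0,0,0],"twist":-1}
    - {"dp":[0,0,0],"twist":-1}
    - {"dp":[0,0,0],"twist":-1}
    - {"dp":[0,0,0],"twist":-1}
    - {"dp":[0,0,0],"twist":-1}
    - {"dp":[0,0,0],"twist":-1}
    - {"dp":[0,0,0],"twist":-1}
    - {"dp":[0,0,0],"twist":-1}
    - {"dp":[0,0,0],"twist":-1}
    - {"dp":[0,0,0],"twist":-0.2}
    - {"dp":[0,0,0],"twist":0}

```text
time_s: 12.3
ee_pos: [0.5085, 0.0138, 0.1634]
eef_rot: [-3.141, -0.002, 2.986]
force: [-0.6, 0.4, -0.1]
grip_width: 0.0941
grip_force: 0.0
```

Run:
```python
from fit import *
plan([.5160,.0150,.065],2.985,n=4)
im,W=cloud('wrist'); save('w6.png',im,1)
for n in ['wrist']:
  for r in ctrl.cut_out(n,'buckle'):
    p=W[r['pixels']]; p=p[~np.isnan(p[:,0])]; d=p-[.5874,.0047,0]
    x=(.9912*d[:,0]-.1324*d[:,1])*1e3; y=(.1324*d[:,0]+.9912*d[:,1])*1e3
    m=p[:,2]>.037
    if m.sum()>50: print(n,round(r['conf'],2),np.round(np.percentile(x[m],[1,50,99])),np.round(np.percentile(y[m],[1,50,99])),np.median(p[m,2]),cv2.minAreaRect(np.c_[x[m],y[m]].astype(np.float32)))
```

```text
n 4 from [0.5085 0.0138 0.1634] 2.9856
{"dp":[-0.045,0.015,0.615],"twist":0.002},
x 4
wrist 0.71 [-104.  -75.  -40.] [-29.  -1.  30.] 0.04352483363177856 ((-70.9996337890625, 0.07189750671386719), (60.204078674316406, 66.94671630859375), 89.4291000366211)
```

Call:
step_arm:
  deltas:
    - {"dp":[-0.09,0.03,0.8],"twist":0}
    - {"dp":[-0.09,0.03,0.8],"twist":0}
    - {"dp":[0,0,0.8],"twist":0}
    - {"dp":[0,0,0.5],"twist":0}
    - {"dp":[0,0,0.25],"twist":0}
    - {"dp":[0,0,0],"twist":0}
    - {"dp":[0,0,0],"twist":0}

```text
time_s: 13.1
ee_pos: [0.517, 0.015, 0.0393]
eef_rot: [3.141, 0.001, 2.986]
force: [0.2, 0.2, -0.3]
grip_width: 0.0938
grip_force: 0.0
```

Call:
step_arm:
  deltas:
    - {"dp":[0,0,0.052],"twist":0}
    - {"dp":[0,0,0],"twist":0}

```text
time_s: 13.3
ee_pos: [0.5168, 0.015, 0.037]
eef_rot: [3.141, 0.001, 2.987]
force: [0.5, -0.7, -1.0]
grip_width: 0.0942
grip_force: 0.0
```

Call:
step_arm:
  deltas:
    - {"dp":[0,0,0],"twist":0}
    - {"dp":[0,0,0],"twist":0}
    - {"dp":[0,0,0],"twist":0}
    - {"dp":[0,0,0],"twist":0}
    - {"dp":[0,0,0],"twist":0}
    - {"dp":[0,0,0],"twist":0}
    - {"dp":[0,0,0],"twist":0}
    - {"dp":[0,0,0],"twist":0}
  gripper: -1
  squeeze: 20

```text
time_s: 14.1
ee_pos: [0.5165, 0.015, 0.0364]
eef_rot: [3.142, 0.0, 2.987]
force: [-0.8, 1.5, 1.0]
grip_width: 0.0596
grip_force: 20.0
```

Call:
step_arm:
  deltas:
    - {"dp":[0,0,-0.2],"twist":0}
    - {"dp":[0,0,-0.5],"twist":0}
    - {"dp":[0,0,-0.7],"twist":0}
    - {"dp":[0,0,-0.7],"twist":0}
    - {"dp":[0,0,-0.4],"twist":0}
    - {"dp":[0.02,0.4,0],"twist":0}
    - {"dp":[0.03,0.7,0],"twist":0}
    - {"dp":[0.03,0.8,0],"twist":0}

```text
time_s: 14.9
ee_pos: [0.5251, 0.091, 0.1371]
eef_rot: [3.142, 0.001, 2.986]
force: [0.7, 0.0, -1.3]
grip_width: 0.0597
grip_force: 20.0
```

Call:
step_arm:
  deltas:
    - {"dp":[0.03,0.8,0],"twist":0}
    - {"dp":[0.03,0.8,0],"twist":0}
    - {"dp":[0.03,0.8,0],"twist":0}
    - {"dp":[0.03,0.8,0],"twist":0}
    - {"dp":[0.03,0.8,0],"twist":0}
    - {"dp":[0.02,0.6,0],"twist":0}
    - {"dp":[0,0.25,0],"twist":0}
    - {"dp":[0,0,0],"twist":0}
    - {"dp":[0,0,0],"twist":0}

```text
time_s: 15.8
ee_pos: [0.5482, 0.2824, 0.1364]
eef_rot: [-3.141, -0.0, 2.987]
force: [-0.0, 0.5, -1.4]
grip_width: 0.0596
grip_force: 20.0
```

Run:
```python
from fit import *
o=ctrl.get_obs(); print(o['ee_pos'],o['grip_width'])
im,W=cloud('wrist'); save('w7.png',im,1.2)
v,u=np.mgrid[0:384,0:512]
g=(im[...,1]>1.5*im[...,0])&(im[...,1]>1.5*im[...,2]); p=W[g]; p=p[~np.isnan(p[:,0])]; p=p[p[:,2]<.02]
print(cv2.minAreaRect((p[:,:2]*1e3).astype(np.float32)),np.median(p[:,2]))
plan([.548,.2835,.012],2.987,n=4)
```

```text
[0.54815547 0.28241858 0.13639419] 0.059628532858231977
((547.3522338867188, 284.4716491699219), (136.64149475097656, 146.8873748779297), 82.343994140625) 0.005213385564939554
n 4 from [0.5483 0.2822 0.1365] 2.986
{"dp":[0.003,0.008,0.778],"twist":-0.004},
x 4
```

View pics/w7.png

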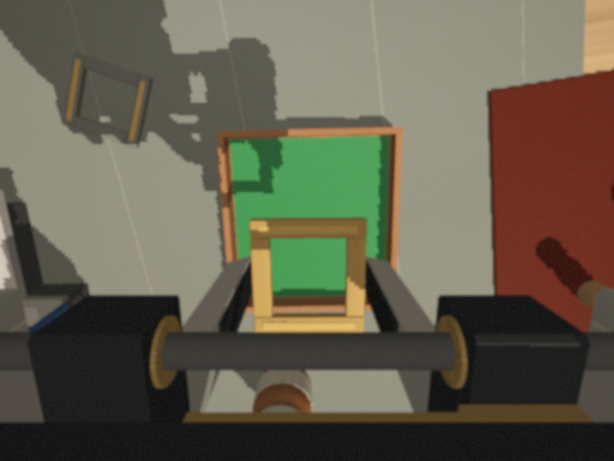

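The buckle is held level, window at (305,270), over the green tray (225–400, 130–310). Lowering it in.

Call:
step_arm:
  deltas:
    - {"dp":[0,0.02,0.8],"twist":0}
    - {"dp":[0,0.02,0.8],"twist":0}
    - {"dp":[0,0,0.8],"twist":0}
    - {"dp":[0,0,0.5],"twist":0}
    - {"dp":[0,0,0.25],"twist":0}
    - {"dp":[0,0,0.05],"twist":0}
    - {"dp":[0,0,0],"twist":0}
    - {"dp":[0,0,0],"twist":0}

```text
time_s: 16.65
ee_pos: [0.5491, 0.285, 0.0097]
eef_rot: [3.141, 0.002, 2.987]
force: [-0.5, -0.8, -1.4]
grip_width: 0.0597
grip_force: 20.0
```

Call:
step_arm:
  deltas:
    - {"dp":[0,0,0.05],"twist":0}
    - {"dp":[0,0,0.04],"twist":0}
    - {"dp":[0,0,0],"twist":0}
    - {"dp":[0,0,0],"twist":0}

```text
time_s: 17.05
ee_pos: [0.5487, 0.285, 0.0053]
eef_rot: [3.141, 0.001, 2.987]
force: [-0.4, -1.5, 4.3]
grip_width: 0.0596
grip_force: 22.8
```

Call:
step_arm:
  deltas:
    - {"dp":[0,0,0],"twist":0}
    - {"dp":[0,0,0],"twist":0}
    - {"dp":[0,0,0],"twist":0}
    - {"dp":[0,0,0],"twist":0}
    - {"dp":[0,0,-0.2],"twist":0}
    - {"dp":[0,0,-0.5],"twist":0}
    - {"dp":[0,0,-1],"twist":0}
    - {"dp":[0,0,-1],"twist":0}
    - {"dp":[0,0,-1],"twist":0}
    - {"dp":[0,0,-1],"twist":0}
    - {"dp":[0,0,-1],"twist":0}
    - {"dp":[0,0,0],"twist":0}
  gripper: 0.6

```text
time_s: 18.25
ee_pos: [0.5497, 0.2853, 0.2389]
eef_rot: [3.137, 0.007, 2.987]
force: [-1.1, 0.0, -0.3]
grip_width: 0.0753
grip_force: 0.0
```

Run:
```python
from fit import *
o=ctrl.get_obs(); print(o['time_s'],o['ee_pos'],o['grip_width'],o['qpos'])
for n in ('wrist','top'):
  im,W=cloud(n); 
  for r in ctrl.cut_out(n,'buckle'):
    p=W[r['pixels']]; p=p[~np.isnan(p[:,0])]; print(n,r['conf'],np.median(p,0),np.percentile(p[:,2],[5,95]))
# lid: points in die frame
im,W=cloud('top')
def lid(W):
    p=W.reshape(-1,3); p=p[~np.isnan(p[:,0])]; d=p-[.5874,.0047,0]
    x=(.9912*d[:,0]-.1324*d[:,1])*1e3; y=(.1324*d[:,0]+.9912*d[:,1])*1e3; z=p[:,2]*1e3
    m=(x>-15)&(x<95)&(y>40)&(y<110)&(z>60)&(z<190); print(m.sum(), np.polyfit(z[m],y[m],1), [ (a,np.round(np.percentile(y[m&(z>a)&(z<a+15)],[10,50,90]),1)) for a in (70,90,110,130,150,165) if (m&(z>a)&(z<a+15)).sum()>3])
lid(W); lid(np.load('w2.npz')['W']); im,W=cloud('side'); lid(W)
```

```text
18.25 [0.54967497 0.28529189 0.23893903] 0.07528887889345152 [ 4.19723580e-01  4.30944108e-01  1.26639894e+00 -2.53407742e-04
  1.43588919e+00 -9.96206646e-01]
wrist 0.87 [0.54518106 0.28569279 0.0104987 ] [0.00693431 0.01194711]
wrist 0.77 [0.41908223 0.12861628 0.00556909] [0.00350473 0.00705036]
wrist 0.41 [ 0.4704987  -0.06873482  0.00321821] [0.0006319  0.00679398]
top 0.73 [0.5417762  0.27154728 0.01067586] [0.00581118 0.01443065]
top 0.7 [ 0.3175105  -0.1631363   0.00586013] [0.00187306 0.01005218]
top 0.64 [0.42410025 0.130252   0.00568472] [0.00120034 0.00930115]
top 0.61 [ 0.44441198 -0.09977338  0.005369  ] [0.00170116 0.00932174]
493 [ 0.11923462 51.57935249] [(70, array([61.3, 62.2, 63.1])), (90, array([59.6, 63.5, 64.4])), (110, array([61.3, 65.5, 66.4])), (130, array([66.8, 67.5, 68.4])), (150, array([68.6, 70.4, 74.7])), (165, array([70.2, 73. , 76.6]))]
12582 [ 0.14998418 47.66764957] [(70, array([62.2, 62.2, 63. ])), (90, array([59.9, 63.7, 64.4])), (110, array([62.4, 65.1, 66. ])), (130, array([66.9, 67.7, 68. ])), (150, array([68.9, 71.7, 75.3])), (165, array([70.5, 73.7, 76.9]))]
305 [ 0.08248534 60.85670929] [(70, array([65.5, 67.3, 68.7])), (90, array([67.5, 69.1, 70.5])), (110, array([69.2, 70.8, 72.4])), (130, array([70.7, 72.2, 73.5])), (150, array([70.2, 73.8, 75. ]))]
```

The buckle rests in the green tray at about (0.545, 0.286), top at z≈0.0105, so flat. Now I'll close the fingers and go to the lid's outer side.

Call:
step_arm:
  deltas:
    - {"dp":[-0.48,-0.66,0],"twist":-0.31}
    - {"dp":[-0.48,-0.66,0],"twist":0}
    - {"dp":[-0.48,-0.66,0],"twist":0}
    - {"dp":[-0.48,-0.66,0],"twist":0}
    - {"dp":[-0.48,-0.66,0],"twist":0}
    - {"dp":[-0.46,-0.65,0],"twist":0}
    - {"dp":[0,0,0],"twist":0}
    - {"dp":[0,0,0.7],"twist":0}
    - {"dp":[0,0,0.8],"twist":0}
    - {"dp":[0,0,0.73],"twist":0}
    - {"dp":[0,0,0],"twist":0}
    - {"dp":[0,0,0],"twist":0}
  gripper: -1

```text
time_s: 19.75
ee_pos: [0.6401, 0.1132, 0.144]
eef_rot: [-3.141, -0.001, 3.009]
force: [0.2, 0.7, 0.5]
grip_width: 0.0004
grip_force: 0.0
```

```bash
cat >> h.py <<'E'
def die():
    o=ctrl.get_obs(); d=np.array(o['ee_pos'])-[.5874,.0047,0]
    print('die',np.round([(.9912*d[0]-.1324*d[1])*1e3,(.1324*d[0]+.9912*d[1])*1e3,d[2]*1e3],1),o['eef_rot'][2],np.round(o['force'],1),o['time_s'])
E
python3 -c "
from h import *
die()"
```

```text
die [ 37.9 114.6 144. ] 3.0088929797158404 [0.2 0.7 0.5] 19.75
```

Call:
step_arm:
  deltas:
    - {"dp":[0,-0.4,-0.08],"twist":0}
    - {"dp":[0,-0.37,-0.07],"twist":0}
    - {"dp":[0,-0.17,0],"twist":0}
    - {"dp":[0,-0.17,0],"twist":0}
    - {"dp":[0,-0.17,0],"twist":0}
    - {"dp":[0,-0.17,-0.02],"twist":0}

```text
time_s: 20.35
ee_pos: [0.6324, 0.0549, 0.1502]
eef_rot: [3.141, -0.0, 3.009]
force: [1.2, 2.6, -1.5]
grip_width: 0.0005
grip_force: 1.1
```

Call:
step_arm:
  deltas:
    - {"dp":[0,-0.25,0.05],"twist":0}
    - {"dp":[0,-0.26,0.06],"twist":0}
    - {"dp":[0,-0.24,0.1],"twist":0}
    - {"dp":[0,-0.24,0.11],"twist":0}
    - {"dp":[0,-0.22,0.15],"twist":0}
    - {"dp":[0,-0.21,0.15],"twist":0}

```text
time_s: 20.95
ee_pos: [0.6249, -0.0019, 0.125]
eef_rot: [-3.141, 0.0, 3.008]
force: [0.3, 1.5, -0.2]
grip_width: -0.0002
grip_force: 0.8
```

Run:
```python
from h import *
die(); im,W=cloud('side'); w,_=cloud('wrist'); save('w8.png',np.hstack([im[130:300,120:320],w[:340:2,::2]]),1.7)
```

```text
die [ 38.   -1.6 125. ] 3.0082788140091172 [ 0.3  1.5 -0.2] 20.95
```

View pics/w8.png

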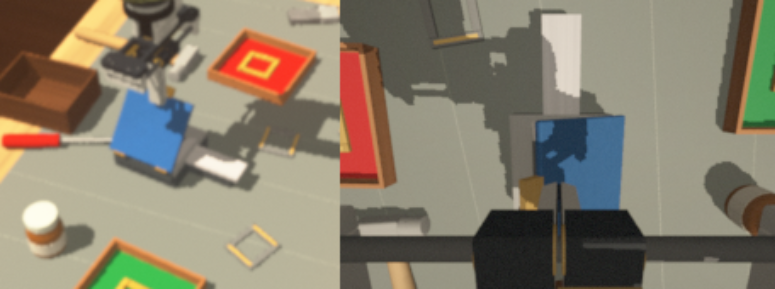

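The lid at (150,125) is about half closed and is following the fingers. Continuing down.

Call:
step_arm:
  deltas:
    - {"dp":[0,-0.16,0.17],"twist":0}
    - {"dp":[0,-0.16,0.18],"twist":0}
    - {"dp":[0,-0.14,0.22],"twist":0}
    - {"dp":[0,-0.14,0.23],"twist":0}
    - {"dp":[0,-0.1,0.24],"twist":0}
    - {"dp":[0,-0.1,0.24],"twist":0}
    - {"dp":[0,-0.05,0.2],"twist":0}
    - {"dp":[0,-0.03,0.18],"twist":0}
    - {"dp":[0,0,0.05],"twist":0}
    - {"dp":[0,0,0],"twist":0}

```text
time_s: 22.05
ee_pos: [0.6201, -0.0357, 0.0567]
eef_rot: [-3.142, -0.001, 3.009]
force: [0.3, 0.3, 0.8]
grip_width: 0.0007
grip_force: 0.0
```

```bash
python3 -c "
from h import *
die()"
```

```text
die [ 37.8 -35.7  56.7] 3.008634667512782 [0.3 0.3 0.8] 22.05
```

Call:
step_arm:
  deltas:
    - {"dp":[0,0,0.05],"twist":0}
    - {"dp":[0,0,0.03],"twist":0}
    - {"dp":[0,0,0],"twist":0}

```text
time_s: 22.35
ee_pos: [0.6204, -0.0358, 0.054]
eef_rot: [-3.142, 0.0, 3.009]
force: [-0.2, 0.6, 0.3]
grip_width: 0.0003
grip_force: 0.0
```

Call:
step_arm:
  deltas:
    - {"dp":[0,0,0.02],"twist":0}
    - {"dp":[0,0,0.01],"twist":0}
    - {"dp":[0,0,0],"twist":0}

```text
time_s: 22.65
ee_pos: [0.6204, -0.0359, 0.0533]
eef_rot: [-3.142, 0.0, 3.009]
force: [-2.3, 0.5, 5.0]
grip_width: 0.0007
grip_force: 2.6
```

Call:
step_arm:
  deltas:
    - {"dp":[0,0,0.02],"twist":0}
    - {"dp":[0,0,0.01],"twist":0}
    - {"dp":[0,0,0],"twist":0}

```text
time_s: 22.95
ee_pos: [0.6205, -0.0358, 0.0531]
eef_rot: [-3.142, 0.001, 3.009]
force: [-7.8, -0.8, 15.7]
grip_width: 0.0006
grip_force: 7.6
```

The force rises without movement at z 53, so the lid is on its stop. Backing off straight up and checking everything.

Call:
step_arm:
  deltas:
    - {"dp":[0,0,-0.1],"twist":0}
    - {"dp":[0,0,-0.6],"twist":0}
    - {"dp":[0,0,-1],"twist":0}
    - {"dp":[0,0,-1],"twist":0}
    - {"dp":[0,0,-1],"twist":0}
    - {"dp":[1,0,-1],"twist":0}
    - {"dp":[1,0,-0.5],"twist":0}
    - {"dp":[1,0,0],"twist":0}
    - {"dp":[0,0,0],"twist":0}
    - {"dp":[0,0,0],"twist":0}

```text
time_s: 23.95
ee_pos: [0.506, -0.0205, 0.2555]
eef_rot: [3.142, 0.001, 3.009]
force: [0.7, -0.5, -0.3]
grip_width: 0.0005
grip_force: 0.0
```

Run:
```python
from h import *
die()
for n in ('wrist','side'):
    im,W=cloud(n); save('f%s.png'%n,im,1.2)
    p=W.reshape(-1,3); p=p[~np.isnan(p[:,0])]; d=p-[.5874,.0047,0]
    x=(.9912*d[:,0]-.1324*d[:,1])*1e3; y=(.1324*d[:,0]+.9912*d[:,1])*1e3; z=p[:,2]*1e3
    for a in (-50,-20,10,35):
        m=(x>-10)&(x<90)&(abs(y-a)<8)&(z<90); print(n,a,m.sum(),np.median(z[m]) if m.any() else '')
    for l in ('buckle','scrap_buckle','glue_brush','dye_jar'):
        for r in ctrl.cut_out(n,l)[:4]:
            q=W[r['pixels']]; print(n,l,round(r['conf'],2),np.round(np.nanmedian(q,0),3))
```

```text
die [-77.3 -35.8 255.5] 3.0086199304294663 [ 0.7 -0.5 -0.3] 23.95
wrist -50 1 0.9278678236589455
wrist -20 0 
wrist 10 278 52.48401797207528
wrist 35 280 52.3948319334212
wrist buckle 0.92 [0.418 0.129 0.005]
wrist buckle 0.91 [0.547 0.284 0.01 ]
wrist buckle 0.79 [ 0.446 -0.098  0.006]
wrist buckle 0.72 [ 0.311 -0.167  0.006]
wrist scrap_buckle 0.73 [ 0.542 -0.278  0.01 ]
wrist scrap_buckle 0.17 [0.563 0.018 0.038]
wrist dye_jar 0.86 [0.692 0.221 0.031]
side -50 124 54.47163639042796
side -20 134 54.71320026603821
side 10 134 54.751379155794645
side 35 147 54.60677902557221
side buckle 0.8 [0.546 0.286 0.012]
side buckle 0.75 [ 0.309 -0.168  0.008]
side buckle 0.6 [ 0.457 -0.077  0.008]
side buckle 0.51 [0.418 0.131 0.007]
side scrap_buckle 0.67 [ 0.549 -0.277  0.012]
side glue_brush 0.59 [ 0.453 -0.48   0.018]
side dye_jar 0.86 [0.705 0.24  0.054]
```

View pics/fside.png

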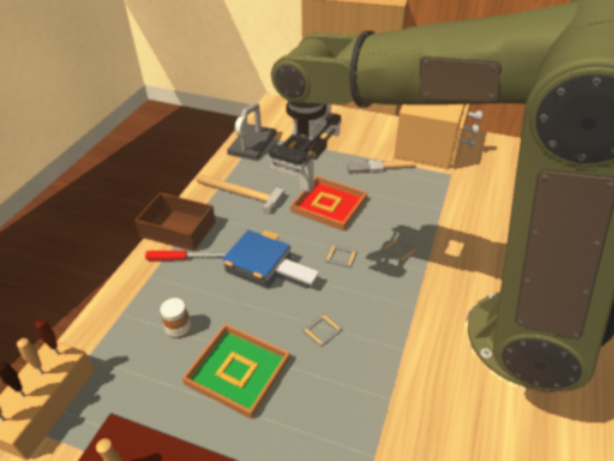

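The final view shows the lid shut level at (258,255), the buckle flat in the green tray at (237,370), and the jar, brush and spoilt buckle where they were.

```bash
python3 -c "
from station import ctrl
print(ctrl.hand_in())"
```

```text
the job is handed in; nothing more can be done
None
```

I drew the buckle out onto the run-out tongue and set it down flat in the green tray, shut the die's lid to its stop with a light push (about 16 N), and handed the job in at about 24 s; the hand-in returned no verdict.

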